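Hot-air nozzles back in their tray, by size

TASK

Gather the four round-outlet hot-air nozzles into the four-pocket tray on the repair bench, one standing upright in each pocket, in order of outlet width: the widest in the pocket next to the tray's raised end block, then down to the narrowest at the other end. The two nozzles with square outlets belong to another handpiece: leave them standing where they are.

Things in the scene. Friction and masses are not known exactly. Their poses are not given: they have to be found in the camera images.
- nozzle_34: Steel hot-air nozzle standing upright on the bench, loose, about 60 g: a plain round collar 36 mm in diameter and 36 mm high at the bottom (grip here; the small screw lug at its foot is only for show), topped by a ROUND outlet tube 34 mm across with a dark mouth at 60 mm height (the widest of the round ones). Origin at the centre of its underside, z up; yaw is of no importance.
- nozzle_25: Steel hot-air nozzle standing upright on the bench, loose, about 60 g: a plain round collar 36 mm in diameter and 36 mm high at the bottom (grip here; the small screw lug at its foot is only for show), topped by a ROUND outlet tube 25 mm across with a dark mouth at 60 mm height (second widest of the round ones). Origin at the centre of its underside, z up; yaw is of no importance.
- nozzle_17: Steel hot-air nozzle standing upright on the bench, loose, about 60 g: a plain round collar 36 mm in diameter and 36 mm high at the bottom (grip here; the small screw lug at its foot is only for show), topped by a ROUND outlet tube 17 mm across with a dark mouth at 60 mm height (second narrowest of the round ones). Origin at the centre of its underside, z up; yaw is of no importance.
- nozzle_8: Steel hot-air nozzle standing upright on the bench, loose, about 60 g: a plain round collar 36 mm in diameter and 36 mm high at the bottom (grip here; the small screw lug at its foot is only for show), topped by a ROUND outlet tube 8 mm across with a dark mouth at 60 mm height (the narrowest of the round ones). Origin at the centre of its underside, z up; yaw is of no importance.
- square_24: Steel hot-air nozzle standing upright on the bench, loose, about 60 g: a plain round collar 36 mm in diameter and 36 mm high at the bottom (grip here; the small screw lug at its foot is only for show), a thin neck and on it a SQUARE outlet head 24 x 24 mm with a dark mouth at 60 mm height. Does not belong in the tray: stays where it stands. Origin at the centre of its underside, z up.
- square_34: Steel hot-air nozzle standing upright on the bench, loose, about 60 g: a plain round collar 36 mm in diameter and 36 mm high at the bottom (grip here; the small screw lug at its foot is only for show), a thin neck and on it a SQUARE outlet head 34 x 34 mm with a dark mouth at 60 mm height. Does not belong in the tray: stays where it stands. Origin at the centre of its underside, z up.
- tray: Grey tray fixed to the bench, any yaw, 228 x 60 mm, 12 mm high. Four pockets in a row along its x, each 52 x 52 mm inside, walls 4 mm, floor 4 mm above the bench; centres at x = +84, +28, -28, -84 mm, y = 0. Origin: centre of the underside. Raised solid end block, 45 mm high, 14 mm thick, at the +x end (x = 114 to 128 mm). Fingers closing along its y clear the neighbouring pockets.
Things that resemble listed ones, but are neither listed nor needed, are in the scene too. Leave any pink look-alike of the square_34 alone. What is shaped like the tray but brown is not meant.

How it is judged (in metres and radians):
At the end, for the whole second after the job is handed in: Round nozzles 34, 25, 17, 8 mm, from the end block on, each upright (0.12 rad) and at rest on its pocket's floor: within 12 mm of the pocket centre along each tray axis, under 8 mm above the tray's underside. Square ones upright, at rest, within 20 mm of their start (x of nozzle_34 in the frame of tray between 0.072 and 0.096 m and y of nozzle_34 in the frame of tray between -0.012 and 0.012 m and z of nozzle_34 in the frame of tray between 0 and 0.008 m and angle between each of nozzle_34, nozzle_25, nozzle_17, nozzle_8, square_24, square_34's own z axis and vertical below 0.12 rad and linear speed of each of nozzle_34, nozzle_25, nozzle_17, nozzle_8, square_24, square_34 below 0.02 m/s and x of nozzle_25 in the frame of tray between 0.016 and 0.04 m and y of nozzle_25 in the frame of tray between -0.012 and 0.012 m and z of nozzle_25 in the frame of tray between 0 and 0.008 m and x of nozzle_17 in the frame of tray between -0.04 and -0.016 m and y of nozzle_17 in the frame of tray between -0.012 and 0.012 m and z of nozzle_17 in the frame of tray between 0 and 0.008 m and x of nozzle_8 in the frame of tray between -0.096 and -0.072 m and y of nozzle_8 in the frame of tray between -0.012 and 0.012 m and z of nozzle_8 in the frame of tray between 0 and 0.008 m and distance of each of square_24, square_34 from where it was at the start of the episode below 0.02 m); the robot touches nothing.
It fails at once if A square-outlet nozzle is carried off, pushed more than 30 mm or knocked over (distance of any of square_24, square_34 from where it was at the start of the episode above 0.03 m or angle between any of square_24, square_34's own z axis and vertical above 0.5 rad).
It also fails if it takes over 136 s, if anything falls off the work surface, if the arm or the gripper's body presses on something with over 40 N, if the wrist force passes 120 N, or if a joint passes its speed limit or range.

ROBOT

A 6-joint arm with a two-finger parallel gripper is mounted at the origin on the work surface. World frame = base frame: x ahead of the robot, y to its left, z up, the work surface at z = 0. Lengths are in mm, angles in rad, forces in N, time in s.
With the tool pointing down it reaches from about 400 to 925 mm from the base axis. Payload 12.5 kg.
Tool frame: the origin (TCP) lies between the finger pads; the fingertips stand 17 mm ahead of it and the grasp point (between the pads) lies 2 mm behind it; z points along the fingers, y is the line along which they close (so a half turn about z gives the same grasp; the last joint's range is limited). The gripper opens to 95 mm and grips with 3 to 60 N. Pads are 20 mm wide; open, the fingers measure 119 mm over their backs; the gripper's body (75 mm by 180 mm) begins 59 mm behind the grasp point.
Start: joints at [1.151, 0.491, 1.559, -0, 1.092, -0.106], TCP at [192.905, 594.502, 231.661] pointing down, gripper open.
Joint ranges: [-3.1, 3.1], [-0.84, 2.19], [0.05, 2.79], [-1.13, 4.28], [0.06, 2.93], [-2.69, 2.69]. Speed limits (rad/s): [2.22, 2.22, 2.79, 3.14, 3.14, 3.14].

INTERFACE

Orientations are given as a unit quaternion [x, y, z, w].
In Python, from workcell import observe, capture, ticket gives the robot as it stands.
- The arm moves only by the shell command python3 -m jog 'ROWS' [OPENING] [FORCE]. ROWS is JSON, a list of rows, each a list of 2 entries, a list of its own where there are three numbers: the shift along the world's x, y, z normalised to -1 to 1, where 1 is 0.25 m, then the turn about the world's z normalised to -1 to 1, where 1 is 360 degrees. A call has exactly 10 rows; each row shifts and turns the commanded pose from where the row before left it; what a row does not reach is not made up. A row lasts 1/8 s, in which the tool goes at most 62.5 mm and 10.7 degrees, less where a joint would pass 70% of its speed; a pose out of reach is approached as far as the arm can. A call with a number of a shift or a turn outside -1 to 1 is refused whole. A call with a gripper value outside its range is refused whole. OPENING is the opening, from 0 (shut) to 1 (fully open), set as the call begins (- or left out, the last holds). The fingers move at their own pace and stop on an object; FORCE is the grip in N (left out, the last holds). Time passes only in rows, so rows that do not move let the fingers close, or fill a call up. It gives the time, the measured TCP pose, the force, the opening and the grip force at its end, in the units of the state.
- observe(): the state, without advancing time (a new reading comes with each control period).
- capture(name): name is "scene" or "side" or "wrist"; returns a dict with "color" (400x640x3 uint8, red, green, blue), "K" (3x3 intrinsics, pixels), "D" ([k1, k2, p1, p2, k3] as OpenCV has them; the pictures are not rectified), "R" (3x3) and "t" (3): a world point X has camera coordinates R X + t; the wrist camera has in their place "T_tool_cam" (4x4, takes a point from camera to tool coordinates, whose origin is the TCP and whose axes are the flange's). Camera axes: x right, y down, z forward; pixel columns grow to the right and rows downward; lengths in mm; the calibration is good to about 2 mm. A picture is of the moment at which its call begins: read the wrist's pose just before it. There is no depth.
- ticket.job_done(): hands the job in; it is judged then, once.
The state is a dict: "time": time; "joint_pos": joint angles; "qvel": joint speeds; "tau": joint torques, N m; "tcp_pos": TCP position; "orientation": TCP orientation; "ft_force": force on the tool from outside, world axes, zero at the start; "moment": the same for the moment, N m; "finger_gap": finger opening in mm; "finger_force": force on a finger pad.
Only numpy, scipy, OpenCV 4.12 (cv2) and the standard library are available. Lean on these libraries where they do the work, as an engineer would, in place of code of your own. Each camera call takes 0.05 s, during which the arm holds its last target. There are 200 camera calls.

## Working session

There is one attempt and no reset: what is moved stays moved. The work goes in short steps, Python scripts to look and compute and a shell command to move; the robot and the scene stay as the last step left them, time stands still between calls to the robot, and variables do not carry over. Pictures are saved under pics/ and viewed, at most 14 in all, crops included, and the job is handed in when it is done.

```bash
mkdir -p pics; cat > h.py <<'E'
import numpy as np, cv2
from scipy.spatial.transform import Rotation as Rn
from workcell import observe, capture, ticket
def snap(cam,name):
    s=observe(); c=capture(cam)
    if cam=="wrist":
        T=np.array(c["T_tool_cam"]);Rt=Rn.from_quat(s["orientation"]).as_matrix()
        Rwc=Rt@T[:3,:3]; o=Rt@T[:3,3]+np.array(s["tcp_pos"])
        R=Rwc.T; t=-R@o
    else: R=np.array(c["R"]);t=np.array(c["t"])
    cv2.imwrite(f"pics/{name}.png",cv2.cvtColor(c["color"],cv2.COLOR_RGB2BGR))
    np.savez(f"pics/{name}.npz",K=c["K"],D=c["D"],R=R,t=t)
def load(name):
    return np.load(f"pics/{name}.npz")
def p2w(name,uv,z):
    d=load(name); uv=np.array(uv,float).reshape(-1,1,2)
    n=cv2.undistortPoints(uv,d["K"],d["D"]).reshape(-1,2)
    r=np.c_[n,np.ones(len(n))]@d["R"]; o=-d["R"].T@d["t"]
    return o+r*((np.array(z)-o[2])/r[:,2])[:,None]
def w2p(name,X):
    d=load(name); return cv2.projectPoints(np.array(X,float).reshape(-1,3),cv2.Rodrigues(d["R"])[0],d["t"],d["K"],d["D"])[0].reshape(-1,2)
E
python3 - <<'E'
from h import *
for c in ("scene","side","wrist"):
    snap(c,c+"0"); d=load(c+"0"); print(c,(-d["R"].T@d["t"]).round(),d["R"][2].round(2))
a=observe();print(a["time"],a["orientation"],a["finger_gap"])
E
```

```text
scene [1182. -182.  520.] [-0.82  0.2  -0.54]
side [-146. -685.  775.] [ 0.5   0.6  -0.63]
wrist [118. 618. 384.] [ 0.26 -0.08 -0.96]
0.15 [ 1.56254457e-01  9.87716759e-01 -3.74468059e-04 -8.86812856e-05] 95.09108525888591
```

View pics/scene0.png

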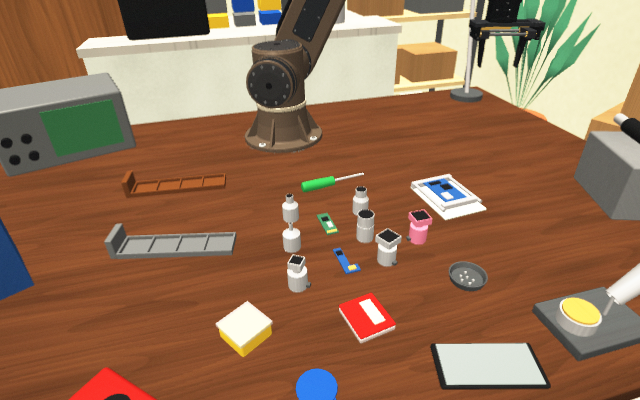

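View pics/side0.png

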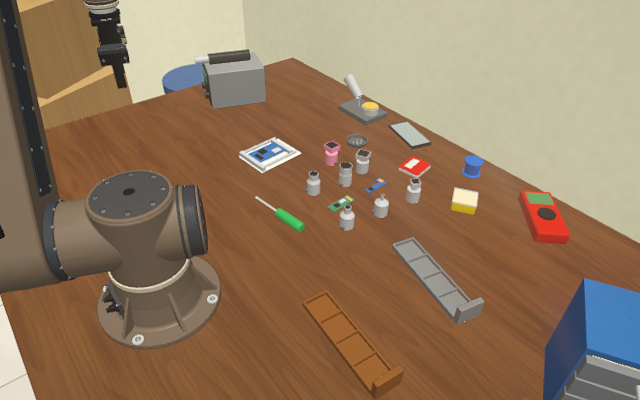

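The scene view shows the grey tray at about (115–236, 228–256), with its end block on the left. The nozzles are around (290,205), (291,238), (297,272), (361,200), (366,225) and (387,247), and the pink look-alike is at (419,227). I'll enlarge both views to tell them apart.

```bash
python3 - <<'E'
import cv2
a=cv2.imread("pics/scene0.png")[180:300,270:440];cv2.imwrite("pics/c1.png",cv2.resize(a,None,fx=4.5,fy=4.5,interpolation=2))
a=cv2.imread("pics/scene0.png")[210:270,95:245];b=cv2.imread("pics/side0.png")[135:325,300:490]
cv2.imwrite("pics/c2.png",cv2.resize(a,None,fx=5,fy=5,interpolation=2));cv2.imwrite("pics/c3.png",cv2.resize(b,None,fx=3,fy=3,interpolation=2))
E
```

```text
(no output)
```

View pics/c1.png

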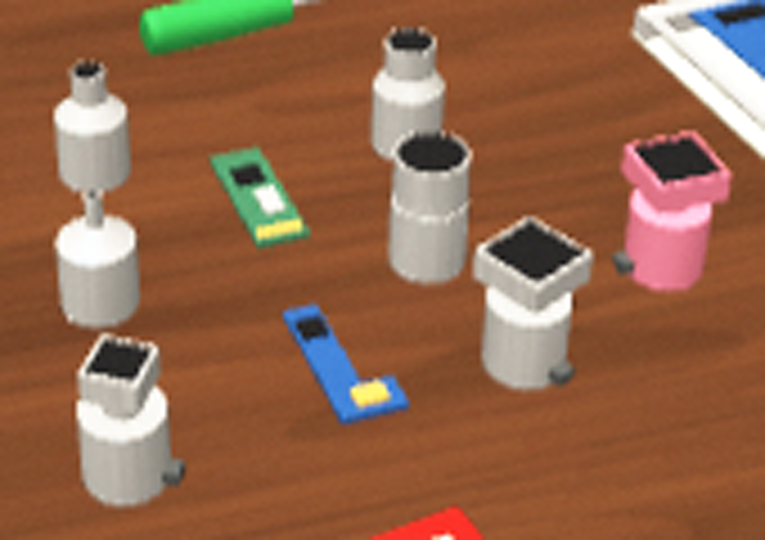

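View pics/c3.png

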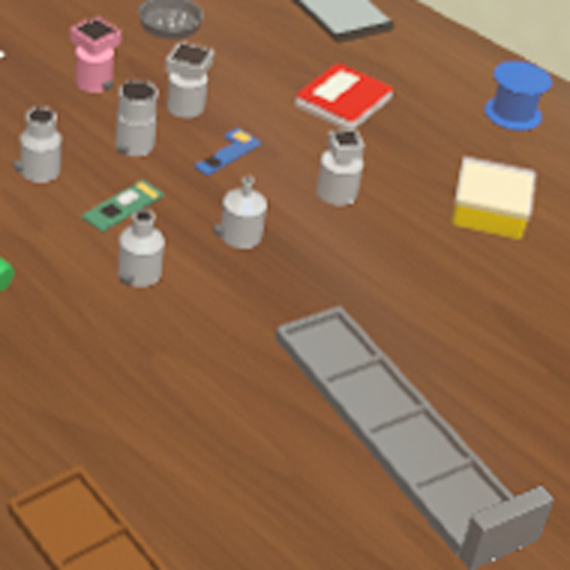

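View pics/c2.png

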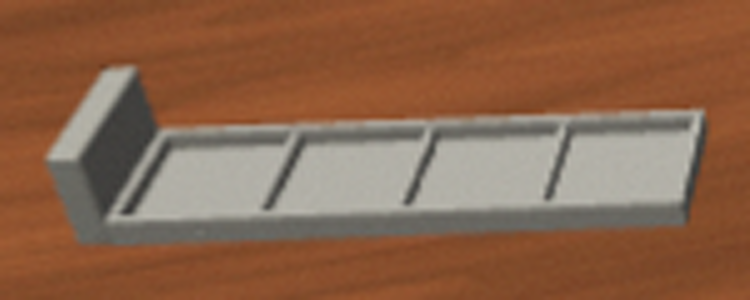

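Scene crop: the mouths are nozzle_34 (433,152), 25 (411,40), 17 (88,70), 8 (95,192), square_24 (122,358) and square_34 (535,250). In the side crop they are (138,90), (41,116), (143,217), (248,182), (346,137) and (189,53). I'll triangulate these and fit the tray pose.

```bash
cat > m.py <<'E'
from h import *
from scipy.optimize import least_squares
f=lambda p,s,o:(np.array(p,float)+.5)/s+o-.5
n=["n34","n25","n17","n8","s24","s34"]
A=f([(433,152),(411,40),(88,70),(95,192),(122,358),(535,250)],4.5,(270,180))
B=f([(138,90),(41,116),(143,217),(248,182),(346,137),(189,53)],3,(300,135))
a=p2w("scene0",A,60);b=p2w("side0",B,60)
for i in range(6):print(n[i],a[i,:2].round(),b[i,:2].round(),((a+b)/2)[i,:2].round(), np.hypot(*((a+b)/2)[i,:2]).round())
M=[(-114,-30,12),(-114,30,12),(128,30,45),(114,30,45),(128,-30,45),(114,-30,45)]
I=f([(704,112),(686,208),(48,160),(77,162),(110,67),(137,67)],5,(95,210))
M2=[(-114,30,12),(-114,-30,12)];I2=f([(340,308),(278,328)],3,(300,135))
def tw(q,M):
    M=np.array(M,float);c,s=np.cos(q[2]),np.sin(q[2]);return np.c_[q[0]+c*M[:,0]-s*M[:,1],q[1]+s*M[:,0]+c*M[:,1],M[:,2]]
r=lambda q:np.r_[(w2p("scene0",tw(q,M))-I).ravel(),(w2p("side0",tw(q,M2))-I2).ravel()]
q=least_squares(r,[550,-250,-1.57]).x
print(q,r(q).round(1));print(tw(q,[(x,0,0) for x in(84,28,-28,-84)]).round())
s=observe();print(Rn.from_quat(s["orientation"]).as_matrix().round(3))
E
python3 m.py
```

```text
n34 [569.  67.] [566.  64.] [567.  66.] 571.0
n25 [476.  90.] [472.  86.] [474.  88.] 482.0
n17 [457. -68.] [452. -71.] [454. -69.] 460.0
n8 [556. -84.] [551. -90.] [553. -87.] 560.0
s24 [664. -95.] [662. -98.] [663. -97.] 670.0
s34 [647.  82.] [644.  81.] [645.  81.] 650.0
[ 493.28127261 -308.9472242    -1.79720437] [ 0.4 -0.5 -0.4 -1.1 -1.3 -0.2  0.2 -0.8 -1.3 -0.1  0.2 -0.3  0.2 -2.4
 -0.2 -1.6]
[[ 474. -391.    0.]
 [ 487. -336.    0.]
 [ 500. -282.    0.]
 [ 512. -227.    0.]]
[[-0.951  0.309 -0.   ]
 [ 0.309  0.951 -0.001]
 [ 0.    -0.001 -1.   ]]
```

View pics/wrist0.png

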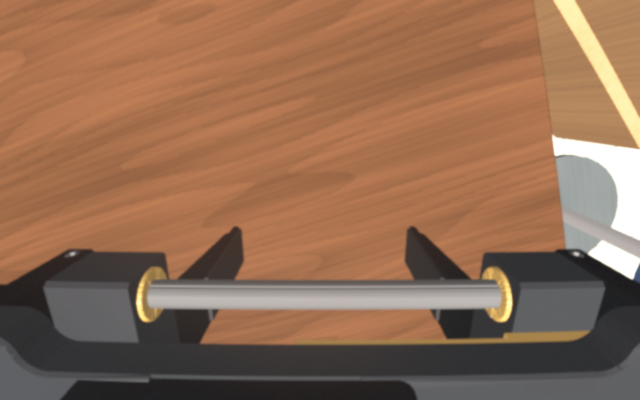

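The two cameras agree to about 5 mm. The start wrist view shows only empty bench between the fingers. I'll swing over the group with the fingers along the tray's y, a turn of -85°, for a closer wrist look.

```bash
python3 -m jog '[[[0.07,-0.115,0.014],-0.0118],[[0.07,-0.115,0.014],-0.0118],[[0.07,-0.115,0.014],-0.0118],[[0.07,-0.115,0.014],-0.0118],[[0.07,-0.115,0.014],-0.0118],[[0.07,-0.115,0.014],-0.0118],[[0.07,-0.115,0.014],-0.0118],[[0.07,-0.115,0.014],-0.0118],[[0.07,-0.115,0.014],-0.0118],[[0.07,-0.115,0.014],-0.0118]]' 0.63 20
python3 -m jog '[[[0.07,-0.115,0.014],-0.0118],[[0.07,-0.115,0.014],-0.0118],[[0.07,-0.115,0.014],-0.0118],[[0.07,-0.115,0.014],-0.0118],[[0.07,-0.115,0.014],-0.0118],[[0.07,-0.115,0.014],-0.0118],[[0.07,-0.115,0.014],-0.0118],[[0.07,-0.115,0.014],-0.0118],[[0,0,0],-0.0236],[[0,0,0],0]]'
python3 - <<'E'
from h import *
snap("wrist","w1")
E
```

```text
time: 1.4
tcp_pos: [368.3, 306.0, 266.7]
orientation: [0.505, 0.863, -0.0, -0.0]
ft_force: [0.6, -0.4, -0.5]
finger_gap: 59.6
finger_force: 0.0
time: 2.65
tcp_pos: [507.9, 76.7, 294.4]
orientation: [0.782, 0.623, -0.0, -0.0]
ft_force: [-0.5, -0.3, 0.3]
finger_gap: 59.8
finger_force: 0.0
```

View pics/w1.png

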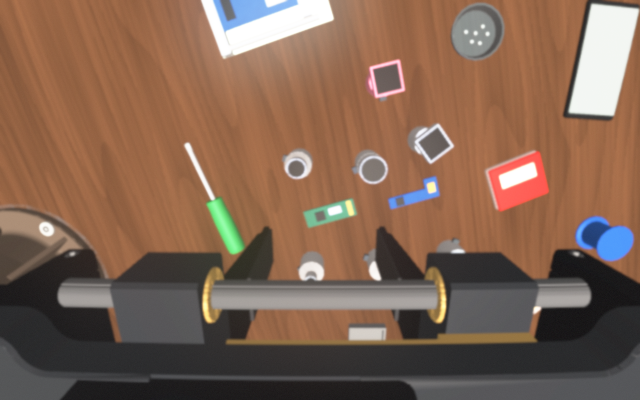

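The wrist view has x to the right and y up. The mouths of nozzle_34 (373,168), nozzle_25 (297,168) and square_34 (433,144) are visible, while nozzle_17 and nozzle_8 sit behind the fingers.

```bash
python3 - <<'E'
from h import *
print(p2w("w1",[(373,168),(297,168),(433,144)],60).round())
E
```

```text
[[567.  68.  60.]
 [475.  89.  60.]
 [644.  81.  60.]]
```

These agree with the first estimates, so I'll grasp nozzle_34.

```bash
python3 -m jog '[[[0.12,-0.02,-0.19],0],[[0.116,-0.018,-0.19],0],[[0,0,0],0],[[0,0,-0.2],0],[[0,0,-0.2],0],[[0,0,-0.12],0],[[0,0,-0.1],0],[[0,0,-0.06],0],[[0,0,0],0],[[0,0,0],0]]' 
python3 -m jog '[[[0,0,0],0],[[0,0,0],0],[[0,0,0],0],[[0,0,0],0],[[0,0,0],0],[[0,0,0],0],[[0,0,0],0],[[0,0,0],0],[[0,0,0],0],[[0,0,0],0]]' 0.2 20
```

```text
time: 3.95
tcp_pos: [567.4, 67.6, 30.9]
orientation: [0.782, 0.623, 0.001, 0.001]
ft_force: [-0.1, -0.5, 1.1]
finger_gap: 59.7
finger_force: 0.0
time: 5.2
tcp_pos: [567.0, 67.5, 29.9]
orientation: [0.782, 0.623, 0.0, 0.0]
ft_force: [-0.3, -0.6, 6.2]
finger_gap: 35.6
finger_force: 20.0
```

```bash
python3 -m jog '[[[0,0,0.12],0],[[0,0,0.2],0],[[0,0,0.2],0],[[0,0,0.2],0],[[-0.03,-0.15,0],0],[[-0.04,-0.2,0],0],[[-0.04,-0.2,0],0],[[-0.04,-0.2,0],0],[[-0.04,-0.2,0],0],[[-0.04,-0.2,0],0]]' 
python3 -m jog '[[[-0.04,-0.2,0],0],[[-0.04,-0.2,0],0],[[-0.04,-0.2,0],0],[[-0.02,-0.1,0],0],[[-0.02,-0.1,0],0],[[0,0,0],0],[[0,0,0],0],[[0,0,0],0],[[0,0,0],0],[[0,0,0],0]]'
python3 - <<'E'
from h import *
snap("wrist","w2")
E
```

```text
time: 6.45
tcp_pos: [508.7, -221.5, 209.4]
orientation: [0.782, 0.623, -0.0, -0.0]
ft_force: [0.2, 0.1, -0.4]
finger_gap: 35.5
finger_force: 20.0
time: 7.7
tcp_pos: [469.6, -419.6, 209.8]
orientation: [0.782, 0.623, 0.0, 0.0]
ft_force: [-0.7, 0.6, -0.5]
finger_gap: 35.3
finger_force: 20.0
```

View pics/w2.png

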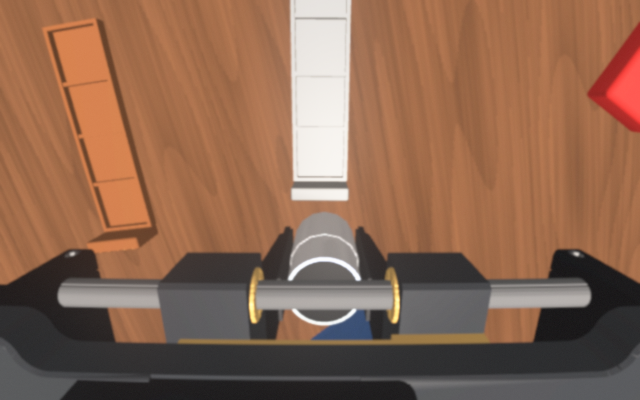

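The wrist view shows the tray running vertically. Its block top is about (292–348, 190–199), the dividers are at rows 127, 76 and 18, and the outer sides are at columns 291–350. The nozzle is held upright.

```bash
python3 - <<'E'
from h import *
u=p2w("w2",[(292,199),(348,199)],45);v=p2w("w2",[(294,127),(347.5,127),(292,76),(349,76),(291.5,18),(350.5,18)],12)
print(u.round(1),v.round(1))
c=[v[i:i+2].mean(0)[:2] for i in(0,2,4)];e=c[0]-c[2];print(c,np.linalg.norm(e),np.arctan2(e[1],e[0]))
d=e/np.linalg.norm(e);print(u.mean(0)[:2]-128*d, [np.linalg.norm(v[i]-v[i+1]) for i in (0,2,4)])
E
```

```text
[[ 432.7 -426.3   45. ]
 [ 489.5 -439.3   45. ]] [[ 449.5 -356.8   12. ]
 [ 505.9 -369.7   12. ]
 [ 460.3 -305.7   12. ]
 [ 518.1 -319.    12. ]
 [ 473.3 -252.1   12. ]
 [ 530.9 -265.3   12. ]]
[array([ 477.69570013, -363.23849069]), array([ 489.19558945, -312.34132748]), array([ 502.10965987, -258.71533131])] 107.33653746794448 -1.800257098805416
[ 490.21243635 -308.20139203] [np.float64(57.88595335653356), np.float64(59.338353969140776), np.float64(59.01693488018655)]
```

The tray centre is about (490,-310) with yaw -1.80. The pocket centres are (471,-392), (484,-337), (496,-283) and (509,-228). I'll place nozzle_34.

```bash
python3 -m jog '[[[0.006,0.11,0],0],[[0,0,-0.1],0],[[0,0,-0.2],0],[[0,0,-0.15],0],[[0,0,-0.1],0],[[0,0,-0.08],0],[[0,0,-0.05],0],[[0,0,-0.022],0],[[0,0,0],0],[[0,0,0],0]]' 
python3 -m jog '[[[0,0,0],0],[[0,0,0],0],[[0,0,0],0],[[0,0,0],0],[[0,0,0.02],0],[[0,0,0.1],0],[[0,0,0.2],0],[[0,0,0.2],0],[[0,0,0.1],0],[[0,0,0],0]]' 0.63
```

```text
time: 9.0
tcp_pos: [471.1, -392.7, 34.7]
orientation: [0.782, 0.623, 0.0, 0.001]
ft_force: [0.0, 0.8, -1.5]
finger_gap: 35.8
finger_force: 20.0
time: 10.25
tcp_pos: [471.4, -392.9, 191.2]
orientation: [0.782, 0.623, 0.0, 0.002]
ft_force: [0.1, 0.1, -0.4]
finger_gap: 60.1
finger_force: 0.0
```

Next, nozzle_25 at (474.5,88.5).

```bash
python3 -m jog '[[[0.003,0.1,0],0],[[0.003,0.2,0],0],[[0.003,0.2,0],0],[[0.003,0.23,0],0],[[0,0.23,0],0],[[0,0.23,0],0],[[0,0.23,0],0],[[0,0.2,0],0],[[0,0.2,0],0],[[0,0.1,0],0]]'
python3 -m jog '[[[0,0,0],0],[[0,0,0],0],[[0,0,-0.1],0],[[0,0,-0.2],0],[[0,0,-0.15],0],[[0,0,-0.1],0],[[0,0,-0.06],0],[[0,0,-0.03],0],[[0,0,0],0],[[0,0,0],0]]'
```

```text
time: 11.5
tcp_pos: [473.0, 89.6, 188.0]
orientation: [0.782, 0.624, -0.001, -0.001]
ft_force: [1.6, -0.7, 0.1]
finger_gap: 59.7
finger_force: 0.0
time: 12.75
tcp_pos: [474.3, 87.5, 29.8]
orientation: [0.782, 0.623, 0.001, 0.0]
ft_force: [0.5, 0.2, -0.3]
finger_gap: 59.8
finger_force: 0.0
```

```bash
python3 -m jog '[[[0,0,0],0],[[0,0,0],0],[[0,0,0],0],[[0,0,0],0],[[0,0,0],0],[[0,0,0],0],[[0,0,0.1],0],[[0,0,0.2],0],[[0,0,0.2],0],[[0,0,0.1],0]]' 0.2
python3 -m jog '[[[0.009,-0.1,0],0],[[0.01,-0.2,0],0],[[0.01,-0.2,0],0],[[0.01,-0.2,0],0],[[0,-0.2,0],0],[[0,-0.2,0],0],[[0,-0.2,0],0],[[0,-0.2,0],0],[[0,-0.1,0],0],[[0,-0.098,0],0]]'
python3 -m jog '[[[0,0,0],0],[[0,0,0],0],[[0,0,-0.1],0],[[0,0,-0.2],0],[[0,0,-0.12],0],[[0,0,-0.08],0],[[0,0,-0.05],0],[[0,0,-0.03],0],[[0,0,0],0],[[0,0,0],0]]'
```

```text
time: 14.0
tcp_pos: [474.1, 87.5, 181.4]
orientation: [0.782, 0.623, 0.001, 0.001]
ft_force: [0.3, 0.4, -1.4]
finger_gap: 35.6
finger_force: 20.0
time: 15.25
tcp_pos: [483.5, -337.5, 178.8]
orientation: [0.782, 0.623, 0.0, -0.0]
ft_force: [0.7, 0.4, -0.2]
finger_gap: 35.9
finger_force: 20.0
time: 16.5
tcp_pos: [483.9, -337.1, 34.8]
orientation: [0.782, 0.623, 0.0, 0.001]
ft_force: [-0.2, -0.4, -0.6]
finger_gap: 35.7
finger_force: 20.0
```

```bash
python3 -m jog '[[[0,0,0],0],[[0,0,0],0],[[0,0,0],0],[[0,0,0],0],[[0,0,0.02],0],[[0,0,0.1],0],[[0,0,0.2],0],[[0,0,0.2],0],[[0,0,0.1],0],[[0,0,0],0]]' 0.63
python3 -m jog '[[[-0.018,0.17,0],0],[[-0.02,0.2,0],0],[[-0.02,0.2,0],0],[[-0.02,0.2,0],0],[[-0.02,0.2,0],0],[[-0.02,0.1,0],0],[[0,0,0],0],[[0,0,0],0],[[0,0,0],0],[[0,0,0],0]]'
python3 - <<'E'
from h import *
snap("wrist","w3");snap("scene","s3")
a=cv2.imread("pics/w3.png");b=cv2.imread("pics/s3.png")[200:260,95:335]
b=cv2.resize(b,(640,160));cv2.imwrite("pics/v3.png",np.vstack([a,b]))
E
```

```text
time: 17.75
tcp_pos: [484.1, -337.4, 191.3]
orientation: [0.782, 0.623, 0.0, 0.002]
ft_force: [0.1, -0.3, -0.8]
finger_gap: 59.9
finger_force: 0.0
time: 19.0
tcp_pos: [454.2, -70.2, 189.0]
orientation: [0.783, 0.622, -0.0, -0.0]
ft_force: [0.2, -0.1, 0.0]
finger_gap: 59.9
finger_force: 0.0
```

View pics/v3.png

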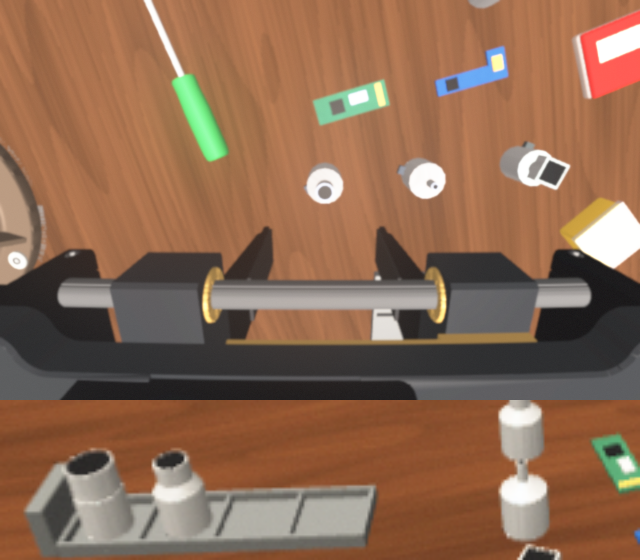

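Nozzle_34 and nozzle_25 stand upright in the right pockets. The wrist view shows nozzle_17's mouth at (325,191) and nozzle_8's at (433,184).

```bash
python3 - <<'E'
from h import *
print(p2w("w3",[(325,191),(433,184)],60).round())
print(p2w("s3",[(95+88/2.667,200+63/2.667),(95+171/2.667,200+61/2.667)],64).round())
E
```

```text
[[455. -67.  60.]
 [552. -83.  60.]]
[[ 475. -392.   64.]
 [ 490. -333.   64.]]
```

```bash
python3 -m jog '[[[0.002,0.006,-0.1],0],[[0,0,-0.2],0],[[0,0,-0.15],0],[[0,0,-0.1],0],[[0,0,-0.06],0],[[0,0,-0.03],0],[[0,0,0],0],[[0,0,0],0],[[0,0,0],0],[[0,0,0],0]]'
python3 -m jog '[[[0,0,0],0],[[0,0,0],0],[[0,0,0],0],[[0,0,0],0],[[0,0,0],0],[[0,0,0],0],[[0,0,0.1],0],[[0,0,0.2],0],[[0,0,0.2],0],[[0,0,0.1],0]]' 0.2
```

```text
time: 20.35
tcp_pos: [454.8, -68.0, 29.5]
orientation: [0.782, 0.623, 0.0, 0.0]
ft_force: [0.1, -0.3, 0.6]
finger_gap: 60.0
finger_force: 0.0
time: 21.6
tcp_pos: [454.9, -68.1, 181.5]
orientation: [0.782, 0.623, 0.001, 0.001]
ft_force: [0.0, 0.1, -0.5]
finger_gap: 35.9
finger_force: 20.0
```

```bash
python3 -m jog '[[[0.024,-0.1,0],0],[[0.04,-0.2,0],0],[[0.04,-0.2,0],0],[[0.04,-0.2,0],0],[[0.02,-0.1,0],0],[[0,-0.06,0],0],[[0,0,0],0],[[0,0,0],0],[[0,0,-0.1],0],[[0,0,-0.2],0]]'
python3 -m jog '[[[0,0,-0.12],0],[[0,0,-0.08],0],[[0,0,-0.05],0],[[0,0,-0.03],0],[[0,0,0],0],[[0,0,0],0],[[0,0,0],0],[[0,0,0],0],[[0,0,0],0],[[0,0,0],0]]'
python3 -m jog '[[[0,0,0],0],[[0,0,0],0],[[0,0,0],0],[[0,0,0],0],[[0,0,0.02],0],[[0,0,0.1],0],[[0,0,0.2],0],[[0,0,0.2],0],[[0,0,0.1],0],[[0,0,0],0]]' 0.63
python3 -m jog '[[[0.028,0.092,0],0],[[0.05,0.2,0],0],[[0.05,0.2,0],0],[[0.05,0.2,0],0],[[0.05,0.1,0],0],[[0,0,0],0],[[0,0,0],0],[[0,0,0],0],[[0,0,-0.1],0],[[0,0,-0.2],0]]'
python3 -m jog '[[[0,0,-0.15],0],[[0,0,-0.1],0],[[0,0,-0.06],0],[[0,0,-0.03],0],[[0,0,0],0],[[0,0,0],0],[[0,0,0],0],[[0,0,0],0],[[0,0,0],0],[[0,0,0],0]]'
```

```text
time: 22.85
tcp_pos: [496.6, -282.5, 105.2]
orientation: [0.782, 0.623, 0.001, 0.002]
ft_force: [-0.3, -0.0, -0.6]
finger_gap: 35.6
finger_force: 20.0
time: 24.1
tcp_pos: [495.6, -283.0, 34.2]
orientation: [0.782, 0.623, 0.0, 0.0]
ft_force: [0.1, -1.0, -0.2]
finger_gap: 35.7
finger_force: 20.0
time: 25.35
tcp_pos: [496.1, -283.3, 191.2]
orientation: [0.782, 0.623, 0.001, 0.002]
ft_force: [0.2, -0.1, -0.5]
finger_gap: 60.2
finger_force: 0.0
time: 26.6
tcp_pos: [553.4, -86.2, 114.7]
orientation: [0.783, 0.622, 0.001, 0.002]
ft_force: [0.7, -0.3, -1.3]
finger_gap: 60.3
finger_force: 0.0
time: 27.85
tcp_pos: [552.7, -85.0, 29.2]
orientation: [0.782, 0.623, 0.0, 0.0]
ft_force: [-0.2, 0.4, 0.2]
finger_gap: 59.8
finger_force: 0.0
```

```bash
python3 -m jog '[[[0,0,0],0],[[0,0,0],0],[[0,0,0],0],[[0,0,0],0],[[0,0,0],0],[[0,0,0],0],[[0,0,0.1],0],[[0,0,0.2],0],[[0,0,0.2],0],[[0,0,0.1],0]]' 0.2
python3 -m jog '[[[-0.026,-0.1,0],0],[[-0.05,-0.172,0],0],[[-0.05,-0.15,0],0],[[-0.05,-0.15,0],0],[[0,0,0],0],[[0,0,0],0],[[0,0,0],0],[[0,0,0],0],[[0,0,-0.1],0],[[0,0,-0.2],0]]'
python3 -m jog '[[[0,0,-0.12],0],[[0,0,-0.08],0],[[0,0,-0.05],0],[[0,0,-0.03],0],[[0,0,0],0],[[0,0,0],0],[[0,0,0],0],[[0,0,0],0],[[0,0,0],0],[[0,0,0],0]]'
python3 -m jog '[[[0,0,0],0],[[0,0,0],0],[[0,0,0],0],[[0,0,0],0],[[0,0,0.02],0],[[0,0,0.1],0],[[0,0,0.2],0],[[0,0,0.2],0],[[0,0,0.1],0],[[0,0,0],0]]' 0.63
python3 -m jog '[[[-0.03,-0.15,0.1],0],[[-0.03,-0.2,0.1],0],[[-0.03,-0.2,0.1],0],[[-0.03,-0.2,0],0],[[-0.03,-0.15,0],0],[[0,0,0],0],[[0,0,0],0],[[0,0,0],0],[[0,0,0],0],[[0,0,0],0]]'
python3 - <<'E'
from h import *
snap("wrist","w4");snap("scene","s4")
a=cv2.imread("pics/w4.png");b=cv2.imread("pics/s4.png")[190:300,95:410]
b=cv2.resize(b,(640,200));cv2.imwrite("pics/v4.png",np.vstack([a,b]))
E
```

```text
time: 29.1
tcp_pos: [553.0, -85.1, 181.8]
orientation: [0.782, 0.623, 0.001, 0.001]
ft_force: [-0.3, 0.5, -1.1]
finger_gap: 35.6
finger_force: 20.0
time: 30.35
tcp_pos: [509.9, -228.0, 104.9]
orientation: [0.782, 0.623, 0.001, 0.002]
ft_force: [0.9, -0.3, -2.0]
finger_gap: 35.4
finger_force: 20.0
time: 31.6
tcp_pos: [508.7, -228.0, 34.2]
orientation: [0.782, 0.623, 0.0, 0.0]
ft_force: [-0.1, 0.2, -0.2]
finger_gap: 35.4
finger_force: 20.0
time: 32.85
tcp_pos: [509.1, -228.3, 191.2]
orientation: [0.782, 0.623, 0.001, 0.002]
ft_force: [0.5, 0.2, -0.0]
finger_gap: 60.5
finger_force: 0.0
time: 34.1
tcp_pos: [471.4, -452.5, 264.3]
orientation: [0.782, 0.623, 0.0, 0.0]
ft_force: [-0.5, -0.4, 0.0]
finger_gap: 59.8
finger_force: 0.0
```

View pics/v4.png

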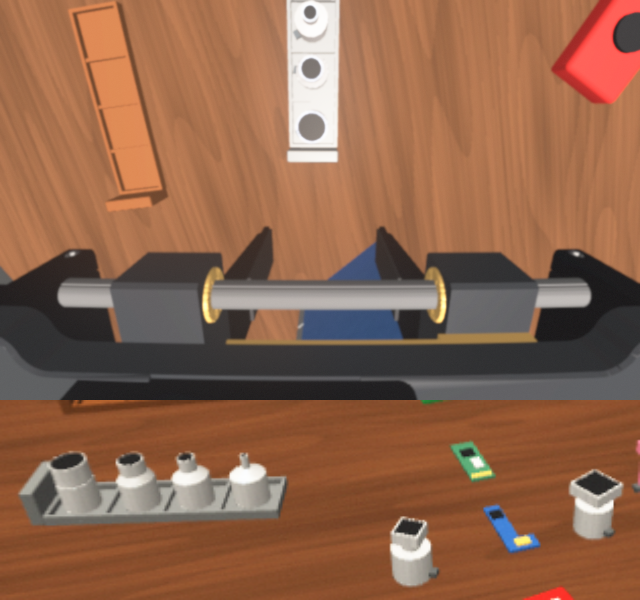

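All four nozzles stand in the right order, and the squares haven't moved. The wrist shows mouths at (312,127), (311,69) and (310,13), with the outer block corners at (288,161) and (338,161). One numeric check before handing in.

```bash
python3 - <<'E'
from h import *
v=p2w("w4",[(312,127),(311,69),(310,13)],64)[:,:2];b=p2w("w4",[(288,161),(338,161)],45)[:,:2]
a=-1.799;d=np.array([np.cos(a),np.sin(a)]);n=np.array([-d[1],d[0]])
c=b.mean(0)-128*d;print(c.round(),((v-c)@d).round(),((v-c)@n).round())
s=(np.array([(95+x/2.032-.5,190+(y-400)/1.818-.5) for x,y in[(409,527),(597,487)]]));print(p2w("scene0",s,60).round())
E
```

```text
[ 490. -309.] [ 88.  28. -25.] [-0. -1. -2.]
[[664. -97.  60.]
 [653.  79.  60.]]
```

```bash
python3 -c "
from workcell import ticket
print(ticket.job_done())"
```

```text
the job is handed in; nothing more can be done
None
```

I handed the job in at about 34 s of the 136 s allowed: the four round nozzles stand upright in the tray, widest (34 mm) next to the end block, then 25, 17 and 8 mm. In the last camera check the 34, 25 and 17 mm ones measured within about 4 mm of their pocket centres; the 8 mm one I only saw in place. The two square nozzles were never touched and look unmoved. The hand-in returned no verdict.

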